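# Bring the gold rings to the marker

## Task

Turn the four-armed findings carousel by pushing one of its arms sideways with a fingertip, either way round, until the cup of gold rings is centred in line with the orange arrow on its stand, and leave it there at rest. Push lightly and unhurriedly so nothing is flung out: do not pinch, lift or shove the carousel or its stand, and leave the pliers, scissors and jar as they are.

Things in the scene. Friction and masses are not known exactly. Their poses are not given: they have to be found in the camera images.
- stand: Loose 1.8 kg steel stand on a 3 mm dark mat: disc 170 mm across, 14 mm high, 28 mm post in its centre. Along its own -x a tongue 24 mm wide reaches to 175 mm from the axis, with an orange arrow head (138 to 174 mm out, 44 mm wide, 12 mm high) pointing at the post and an orange line from it to the post. Origin: centre of the underside, on the turning axis, z up. Slides if pushed with some 10 N.
- rotor: Turning part: aluminium hub 40 mm across, four straight arms 90 degrees apart, a white cup at each end. Turns about vertical z, no stops, light friction (0.05 N m), stays where left. Origin on the axis, 57 mm above the table. Its -x arm bears the gold rings; counter-clockwise from above follow teal beads, red discs, black pieces. Hub top 83 mm (cap 87 mm) above the table.
- gold_cup (a point): Centre of the cup of gold rings, near its floor, 105 mm from the axis, 65 mm above the table; turns with the rotor. All cups: 54 mm across, from 59 to 82 mm above the table.
- marker (a point): Point in the air fixed to the stand, 105 mm from the axis along the stand's -x (in line with the arrow), 65 mm above the table: where the centre of the gold-ring cup must come.
- gold_arm (a point): Top middle of the bare part of the gold cup's arm, 50 mm from the axis, 78 mm above the table; turns with the rotor. All four arms are alike: 12 mm wide, 60 to 78 mm above the table, bare from 20 to 78 mm from the axis. Between them is open space down to the stand's disc (top 17 mm above the table).
- teal_pliers: Loose small pliers lying flat, 135 mm long, 62 mm wide over the teal handles, 15 mm high, steel jaws. Origin on the underside near mid-length; x points to the jaw tips. A bystander.
- red_pliers: Loose small pliers lying flat, 135 mm long, 62 mm wide over the red handles, 15 mm high, steel jaws. Origin on the underside near mid-length; x points to the jaw tips. A bystander.
- scissors: Loose scissors lying flat with two brass loop handles, 170 mm long, 100 mm wide over the loops, 9 mm high. Origin on the underside at the pivot; x points to the blade tips. A bystander.
- jar: Loose upright closed green glass jar with a black cap, 50 mm across, 62 mm high. Origin at the centre of its underside. A bystander.

How it is judged:
At the end, for the whole second after the job is handed in: The gold-ring cup's centre is within 16 mm (about 9 degrees) of the marker point in plan, the rotor is at rest (under 0.08 rad/s), the stand is upright and within 25 mm of where it began, and the pliers, scissors and jar are within 20 mm of where they began (horizontal distance between gold_cup and marker below 0.016 m and angular speed of rotor below 0.08 rad/s and distance of stand from where it was at the start of the episode below 0.025 m and angle between stand's own z axis and vertical below 0.05 rad and distance of each of teal_pliers, red_pliers, scissors, jar from where it was at the start of the episode below 0.02 m); the robot touches nothing.
It fails at once if the stand is lifted or tipped (more than 0.12 rad or 10 mm up) (angle between stand's own z axis and vertical above 0.12 rad or height (world z) of stand above 0.013 m).
It fails at once if the stand is shoved more than 25 mm (distance of stand from where it was at the start of the episode above 0.025 m).
It fails at once if the carousel is spun faster than 3.5 rad/s (angular speed of rotor above 3.5 rad/s).
It fails at once if the carousel is pinched or pushed hard (fingers press on it with more than 20 N) (contact force between the fingers and stand above 20 N).
It fails at once if the pliers, scissors or jar are moved more than 20 mm, lifted or tipped over (distance of any of teal_pliers, red_pliers, scissors, jar from where it was at the start of the episode above 0.02 m or height (world z) of any of teal_pliers, red_pliers, scissors, jar above 0.015 m or angle between jar's own z axis and vertical above 0.4 rad).
It also fails if it takes over 45 s, if anything falls off the work surface, if the arm or the gripper's body presses on something with over 40 N, if the wrist force passes 120 N, or if a joint passes its speed limit or range.

## Robot

A 6-joint arm with a two-finger parallel gripper is mounted at the origin on the work surface. World frame = base frame: x ahead of the robot, y to its left, z up, the work surface at z = 0. Lengths are in m, angles in rad, forces in N, time in s.
With the tool pointing down it reaches from about 0.375 to 0.975 m from the base axis. Payload 3.8 kg.
Tool frame: the origin (TCP) lies midway between the tips of the shut fingers; the grasp point (between the pads) lies 19 mm behind it; x points along the fingers, y is the direction in which the jaws open and shut, and the axes are right-handed (so a half turn about x gives the same grasp; the last joint's range is limited). The gripper opens to 88 mm and grips with 3 to 60 N. Pads are 18 mm wide; open, the fingers measure 123 mm over their backs; the gripper's body (75 mm by 187 mm) begins 45 mm behind the grasp point.
Start: joints at [1.282, 0.264, 1.604, -0, 1.274, -0.037], TCP at [0.168, 0.654, 0.239] pointing down, gripper open.
Joint ranges: [-2.63, 2.63], [-0.94, 2.18], [0.31, 2.57], [-1.31, 4.45], [0, 2.66], [-2.55, 2.55]. Speed limits (rad/s): [2.57, 2.57, 3.14, 3.14, 3.14, 3.14].

## Interface

Orientations are given as a rotation vector (axis times angle).
In Python, from cell import manip, inverse_kinematics, cams, order gives the robot as it stands. Calls block until the motion is done:
- manip.move_pose(position, orientation): joint-space move of the TCP to a pose.
- manip.move_linear(position, rate=0.15, rot=None): straight line of the TCP; rot=None keeps the orientation; rate is the mean speed in m/s.
- manip.set_joints(angles): joint-space move.
- manip.set_gripper(opening, force=None): finger opening in m; force is the grip in N (None keeps the last); returns when the fingers have stopped.
- manip.dwell(seconds).
- inverse_kinematics(position, orientation): joint angles nearest the present ones, or None.
- manip.state(): the state.
- cams.capture(name): name is "side" or "top" or "wrist"; returns a dict with "image" (384x512x3 uint8, blue, green, red), "z_map" (384x512 float32, m along the optical axis (not along the pixel's ray), 0 where there is no reading), "intrinsics" (3x3 intrinsics, pixels), "k1" (the pictures are not rectified: a ray, as slopes to the right and down, at radius r is drawn at 1 + k1 r^2 times it, then the intrinsics apply), "position" and "orientation" of the camera in the world; the wrist camera has in their place "T_tool_cam" (4x4, takes a point from camera to tool coordinates, whose origin is the TCP and whose axes are the tool frame's). Camera axes: x right, y down, z forward; pixel columns grow to the right and rows downward; lengths in m; the calibration is good to about 2 mm. A picture is of the moment at which its call begins: read the wrist's pose just before it.
A pose or a line that the arm cannot do raises manip.IKError and nothing moves.
- order.close_job(): hands the job in, once; it reports no verdict.
The state is a dict: "clock": time; "joint_pos": joint angles; "joint_velocities": joint speeds; "tau": joint torques, N m; "tool_pos": TCP position; "tcp_rot": TCP orientation; "contact_force": force on the tool from outside, world axes, zero at the start; "moment": the same for the moment, N m; "gripper_width": finger opening in m.
Only numpy, scipy, OpenCV 4.12 (cv2) and the standard library are available. Lean on these libraries where they do the work, as an engineer would, in place of code of your own. Each camera call takes 0.05 s, during which the arm holds its last target.

## Working session

There is one attempt and no reset: what is moved stays moved. The work goes in short steps, each a Python script; the robot and the scene stay as the last script left them, time stands still between calls to the robot, and variables do not carry over. Pictures are saved under pics/ and viewed, and the job is handed in when it is done.

```bash
mkdir -p pics; ls; cat > h.py <<'E'
import numpy as np, cv2
from scipy.spatial.transform import Rotation as R
from cell import manip, inverse_kinematics, cams, order
def rot(o):
    o=np.asarray(o,float)
    if o.shape==(3,3): return o
    return R.from_rotvec(o).as_matrix() if o.size==3 else R.from_quat(o).as_matrix()
def plane(c,uv,z):
    uv=np.asarray(uv,float).reshape(-1,2)
    K=np.asarray(c["intrinsics"]); s=np.c_[(uv[:,0]-K[0,2])/K[0,0],(uv[:,1]-K[1,2])/K[1,1]]
    und=cv2.undistortPoints(uv.reshape(-1,1,2),K,np.array([c["k1"],0,0,0,0.])).reshape(-1,2)
    d=np.c_[und,np.ones(len(und))]@rot(c["orientation"]).T
    p=np.asarray(c["position"]); t=(z-p[2])/d[:,2]
    return p+d*t[:,None]
E
python3 - <<'E'
from h import *
for n in("top","side","wrist"):
    c=cams.capture(n); cv2.imwrite(f"pics/{n}0.png",c["image"])
    print(n,{k:v for k,v in c.items() if k not in("image","z_map")})
print(manip.state())
E
```

```text
pics
top {'intrinsics': array([[380.20589961,   0.        , 261.26553352],
       [  0.        , 380.20589961, 187.67478958],
       [  0.        ,   0.        ,   1.        ]]), 'k1': -0.05947350518300644, 'position': array([0.5369634 , 0.03423976, 0.94792464]), 'orientation': array([-2.17579947,  2.156309  , -0.0375754 ])}
side {'intrinsics': array([[376.50868192,   0.        , 256.36280915],
       [  0.        , 376.50868192, 189.55137774],
       [  0.        ,   0.        ,   1.        ]]), 'k1': -0.05896206860896189, 'position': array([ 0.25972661, -0.60956875,  0.54191585]), 'orientation': array([-2.07195488,  0.53875417, -0.26369333])}
wrist {'intrinsics': array([[280.66068822,   0.        , 255.44649458],
       [  0.        , 280.66068822, 190.29464337],
       [  0.        ,   0.        ,   1.        ]]), 'k1': 0.005738775298186403, 'T_tool_cam': array([[-6.27569558e-04, -3.23574590e-01,  9.46202458e-01,
        -1.46718627e-01],
       [ 9.99999596e-01, -8.12570346e-04,  3.85374382e-04,
         6.79280527e-04],
       [ 6.44158700e-04,  9.46202317e-01,  3.23574969e-01,
        -8.47279210e-02],
       [ 0.00000000e+00,  0.00000000e+00,  0.00000000e+00,
         1.00000000e+00]])}
{'clock': 0.15, 'joint_pos': array([ 1.28208530e+00,  2.64587564e-01,  1.60507832e+00,  1.90831883e-05,
        1.27368107e+00, -3.69146060e-02]), 'joint_velocities': array([ 0.00033717, -0.00315583, -0.0035213 ,  0.00046033,  0.00249959,
       -0.00119579]), 'tau': array([ 3.26715262e-04, -5.02844381e+01, -3.57472980e+01,  7.29467813e-02,
        2.49013421e-02, -1.16498686e-04]), 'tool_pos': array([0.16801947, 0.65318101, 0.23765925]), 'tcp_rot': array([ 0.19631835,  1.56204476, -0.19903891]), 'contact_force': array([ 0.48881224, -0.60220222, -0.20023866]), 'moment': array([0.03422086, 0.04151843, 0.02228319]), 'gripper_width': 0.08820570141816658}
```

View pics/top0.png

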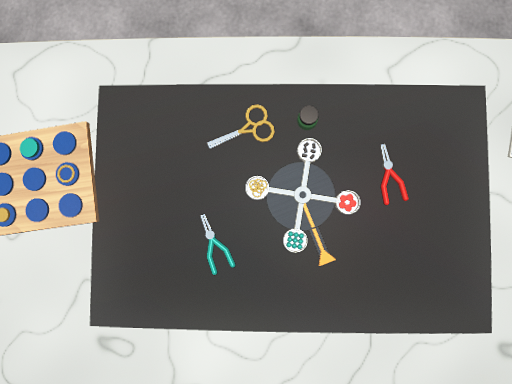

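View pics/side0.png

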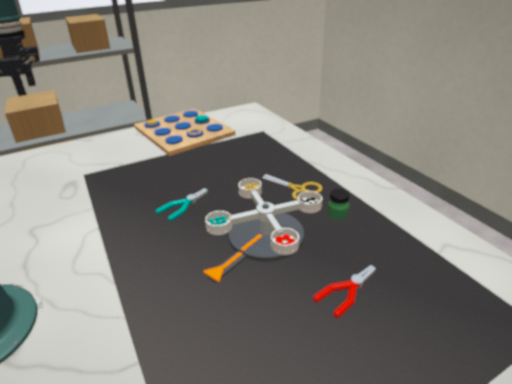

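The top view shows the hub at about (302,195), the gold cup at (257,187), teal (295,240), red (347,202), black (309,150) and the arrow head at (326,258). Next I'll turn these into positions.

```bash
cat >> h.py <<'E'
def cen(m):
    n,l,st,ce=cv2.connectedComponentsWithStats(m.astype(np.uint8)); i=1+np.argmax(st[1:,4]); return ce[i],st[i,4]
def measure(c,roi=(225,120,370,280)):
    im=c["image"].copy(); hsv=cv2.cvtColor(im,cv2.COLOR_BGR2HSV); H,S,V=[hsv[...,i].astype(int) for i in range(3)]
    x0,y0,x1,y1=roi; M=np.zeros(H.shape,bool); M[y0:y1,x0:x1]=True
    out={}
    white=((S<70)&(V>185)&M).astype(np.uint8)
    cs,_=cv2.findContours(white,cv2.RETR_EXTERNAL,cv2.CHAIN_APPROX_NONE)
    k=max(cs,key=cv2.contourArea); out["white_n"]=[cv2.contourArea(q) for q in cs if cv2.contourArea(q)>20]
    fill=np.zeros_like(white); cv2.drawContours(fill,[k],-1,1,-1)
    er=cv2.morphologyEx(fill,cv2.MORPH_OPEN,cv2.getStructuringElement(cv2.MORPH_ELLIPSE,(15,15)))
    n,l,st,ce=cv2.connectedComponentsWithStats(er)
    out["cups"]=[(ce[i],st[i,4]) for i in range(1,n)]
    out["orange"]=(H>8)&(H<28)&(S>140)&(V>150)&M&(fill==0)
    out["fill"]=fill
    return out
E
python3 - <<'E'
from h import *
c=cams.capture("top"); o=measure(c)
print(o["white_n"]); 
P=[]
for ce,a in o["cups"]:
    p=plane(c,ce,0.082)[0]; P.append(p); print(ce,a,p.round(4))
P=np.array(P); ax=P[:,:2].mean(0); print("axis",ax)
for p in P: print(np.hypot(*(p[:2]-ax)),np.degrees(np.arctan2(*(p[:2]-ax)[::-1])))
ys,xs=np.nonzero(o["orange"]); print(len(xs))
q=plane(c,np.c_[xs,ys],0.0165)[:,:2]
d=q-ax; r=np.hypot(*d.T); th=np.degrees(np.arctan2(d[:,1],d[:,0]))
for a,b in((30,60),(60,100),(100,135),(138,175)):
    m=(r>a/1000)&(r<b/1000); print(a,m.sum(),np.median(th[m]),np.mean(th[m]))
for n,z,(u,v) in(("jar",.062,(309,114)),("teal jaw",.01,(203,215)),("teal pivot",.01,(210,236)),("teal handle",.01,(233,264)),("sc tip",.005,(209,146)),("red",.01,(385,203))):
    print(n,plane(c,(u,v),z)[0].round(3))
cv2.imwrite("pics/m0.png",cv2.resize(np.hstack([c["image"][120:280,225:370],cv2.cvtColor((o["fill"]*120+o["orange"]*250).astype(np.uint8),cv2.COLOR_GRAY2BGR)[120:280,225:370]]),None,fx=2.5,fy=2.5,interpolation=0))
E
```

```text
[2227.0, 53.5]
[308.68811881 149.45544554] 404 [ 0.6885 -0.0406  0.082 ]
[256.89448441 187.22781775] 417 [0.6007 0.0774 0.082 ]
[302.12385321 194.13302752] 218 [ 0.5858 -0.0258  0.082 ]
[347.01678657 201.55395683] 417 [ 0.5697 -0.1275  0.082 ]
[294.71666667 239.78809524] 420 [ 0.4823 -0.0094  0.082 ]
axis [ 0.58540918 -0.0251779 ]
0.10426952848320566 -8.504820952841676
0.10371069448651028 81.51090955647912
0.0006864196849896702 -60.0939979883003
0.10348939080869632 -98.7255556478543
0.1042693059070377 171.3216504332106
535
30 34 -156.0282083070523 -156.03368244232
60 44 -157.2192530449983 -157.15245812528298
100 47 -157.52157105608325 -157.55415491948872
138 206 -156.3298427520058 -115.06571492826335
jar [ 0.777 -0.043  0.062]
teal jaw [0.536 0.214 0.01 ]
teal pivot [0.484 0.196 0.01 ]
teal handle [0.417 0.138 0.01 ]
sc tip [0.71  0.204 0.005]
red [ 0.57  -0.234  0.01 ]
```

View pics/m0.png

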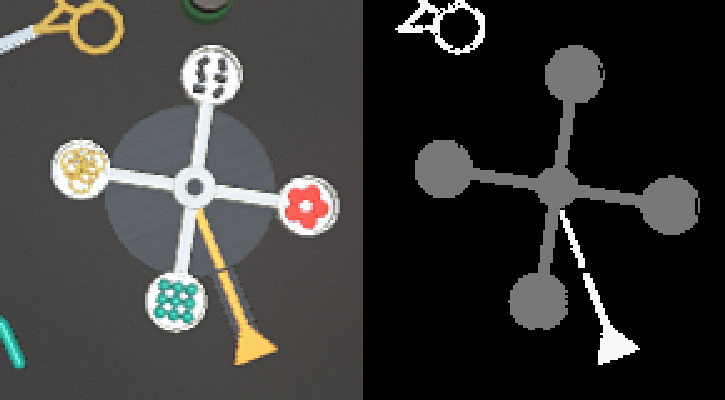

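```bash
cat >> h.py <<'E'
AX=np.array([0.5856,-0.0255])
def pose(phi,r,z,flip=1):
    """finger at polar angle phi(deg), tool down, tool y radial (times flip)"""
    a=np.radians(phi); u=np.array([np.cos(a),np.sin(a),0])
    x=np.array([0,0,-1.]); y=flip*u; Rm=np.c_[x,y,np.cross(x,y)]
    return np.r_[AX+r*u[:2],z],R.from_matrix(Rm).as_rotvec()
E
python3 - <<'E'
from h import *
s=manip.state(); print(rot(s["tcp_rot"]).round(3))
for name,a in(("gold",81.5),("teal",171.4),("red",261.4),("black",-8.5)):
  for f in(1,-1):
    row=[]
    for d in range(-45,121,20):
        j=inverse_kinematics(*pose(a+d,.052,.05,f)); row.append(None if j is None else (round(float(j[0]),2),round(float(j[5]),2)))
    print(name,f,row)
E
```

```text
[[-0.     0.249  0.968]
 [-0.001  0.968 -0.249]
 [-1.    -0.001 -0.   ]]
gold 1 [(-0.03, -0.67), (-0.01, -1.0), (0.0, -1.33), (0.0, -1.68), (-0.01, -2.04), (-0.03, -2.41), None, None, None]
gold -1 [(-0.03, 2.47), (-0.01, 2.14), (0.0, 1.81), (0.0, 1.46), (-0.01, 1.1), (-0.03, 0.73), (-0.06, 0.35), (-0.09, -0.03), (-0.12, -0.41)]
teal 1 [(-0.02, -2.22), None, None, None, (-0.14, 2.54), (-0.16, 2.17), (-0.17, 1.81), (-0.17, 1.46), (-0.17, 1.12)]
teal -1 [(-0.02, 0.92), (-0.04, 0.55), (-0.07, 0.17), (-0.11, -0.22), (-0.14, -0.6), (-0.16, -0.97), (-0.17, -1.33), (-0.17, -1.68), (-0.17, -2.02)]
red 1 [(-0.15, 2.36), (-0.17, 1.99), (-0.17, 1.63), (-0.17, 1.29), (-0.16, 0.95), (-0.14, 0.62), (-0.11, 0.3), (-0.08, -0.02), (-0.06, -0.34)]
red -1 [(-0.15, -0.78), (-0.17, -1.15), (-0.17, -1.51), (-0.17, -1.85), (-0.16, -2.19), (-0.14, -2.52), None, None, None]
black 1 [(-0.15, 0.78), (-0.13, 0.46), (-0.1, 0.14), (-0.07, -0.18), (-0.04, -0.51), (-0.02, -0.83), (-0.0, -1.17), (0.0, -1.51), (-0.0, -1.86)]
black -1 [(-0.15, -2.36), None, None, None, None, (-0.02, 2.31), (-0.0, 1.98), (0.0, 1.63), (-0.0, 1.28)]
```

```bash
python3 - <<'E'
from h import *
manip.set_gripper(0.0)
p,r=pose(-53.5,.052,.2); manip.move_pose(p,r)
s=manip.state(); print(s["clock"],s["tool_pos"],s["joint_pos"].round(2),s["gripper_width"],s["contact_force"].round(2))
c=cams.capture("wrist"); cv2.imwrite("pics/w1.png",c["image"])
manip.move_linear(pose(-53.5,.052,.1)[0],rate=.1)
c=cams.capture("side"); cv2.imwrite("pics/s1.png",c["image"])
print(manip.state()["clock"],manip.state()["tool_pos"])
E
```

```text
4.4833 [ 0.61663556 -0.06644095  0.20001148] [-0.15  0.19  1.77  0.    1.18  0.78] 0.0004610963725818124 [-0.39 -0.24 -0.04]
5.7333 [ 0.61739592 -0.06743427  0.10109048]
```

View pics/w1.png

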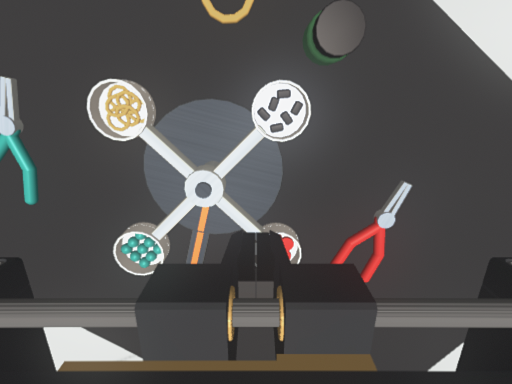

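View pics/s1.png

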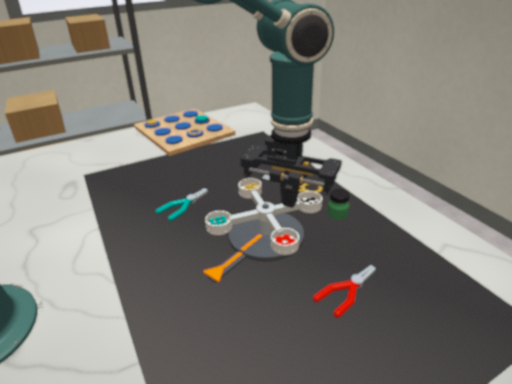

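The side view shows the fingertip at about (288,200), above the gap between the black cup (311,201) and the red cup (285,240), as planned. I'll descend and make the first gentle push.

```bash
cat >> h.py <<'E'
def go(phi,r=.052,z=.05,rate=.03):
    p,q=pose(phi,r,z); manip.move_linear(p,rate=rate,rot=q); s=manip.state()
    print(phi,round(s["clock"],2),s["tool_pos"].round(4),"F",s["contact_force"].round(1)); return s
E
python3 - <<'E'
from h import *
go(-53.5,rate=.06)
for phi in(-40,-28): go(phi)
for n in("side","top"):
    c=cams.capture(n); cv2.imwrite(f"pics/{n}2.png",c["image"])
E
```

```text
-53.5 6.72 [ 0.6169 -0.0674  0.0504] F [0.7 0.3 0.4]
-40 7.28 [ 0.6257 -0.059   0.0504] F [-0.6  0.5 -0.6]
-28 7.78 [ 0.6314 -0.0501  0.05  ] F [ 0.2 -0.4 -0.5]
```

View pics/side2.png

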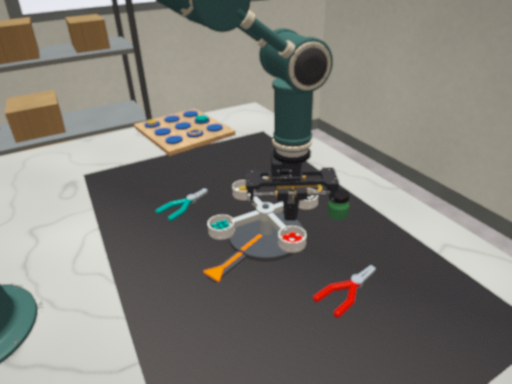

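View pics/top2.png

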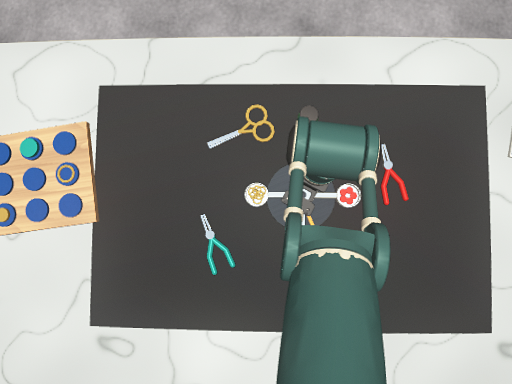

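The arm is being pushed with almost no force: the gold cup moved from (257,187) to (257,195), roughly 8°. I'll carry on along the arc and stop short of the marker.

```bash
python3 - <<'E'
from h import *
for phi in range(-18,63,10): go(phi)
for n in("side","top"):
    c=cams.capture(n); cv2.imwrite(f"pics/{n}3.png",c["image"])
E
```

```text
-18 8.33 [ 0.635  -0.0416  0.05  ] F [ 0.2 -0.8  0.2]
-8 8.78 [ 0.6371 -0.0328  0.05  ] F [0.1 0.9 0.8]
2 9.23 [ 0.6376 -0.0237  0.05  ] F [-0.5 -0.9 -0.6]
12 9.68 [ 0.6365 -0.0147  0.05  ] F [0.5 0.2 0.4]
22 10.13 [ 0.6338 -0.0061  0.05  ] F [ 0.3 -1.4 -0.1]
32 10.58 [0.6297 0.002  0.05  ] F [-0.5  0.3 -1. ]
42 11.03 [0.6243 0.0093 0.0501] F [ 1.  -0.1  0.9]
52 11.48 [0.6177 0.0154 0.0501] F [ 0.4 -1.1 -0. ]
62 11.93 [0.61   0.0203 0.05  ] F [0.3 0.  1.4]
```

View pics/side3.png

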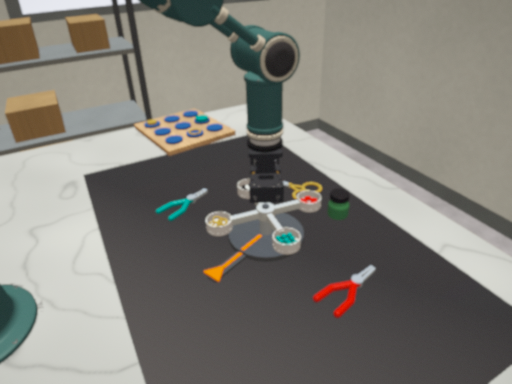

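View pics/top3.png

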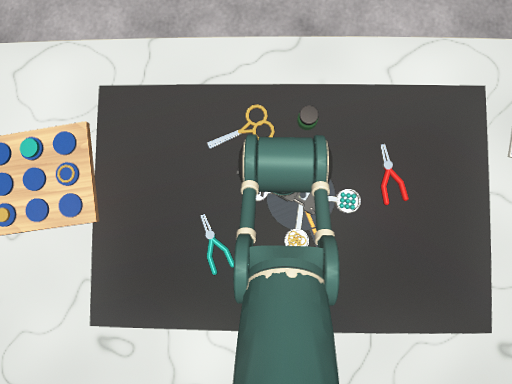

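The gold cup is now at (219,223) in the side view and about (296,239) in the top view. Teal is at (348,201) in the top view. I'll turn those into angles.

```bash
cat >> h.py <<'E'
def ang(p): d=p[:2]-AX; return round(float(np.degrees(np.arctan2(d[1],d[0]))%360),1),round(float(np.hypot(*d)),4)
def look(tag=None):
    for n in("top","side"):
        c=cams.capture(n)
        if tag: cv2.imwrite(f"pics/{n}{tag}.png",c["image"])
        hsv=cv2.cvtColor(c["image"],cv2.COLOR_BGR2HSV); H,S,V=[hsv[...,i].astype(int) for i in range(3)]
        yy,xx=np.mgrid[:384,:512]; g=plane(c,np.c_[xx.ravel(),yy.ravel()],.066)[:,:2]-AX
        rr=np.hypot(*g.T).reshape(H.shape); 
        g2=plane(c,np.c_[xx.ravel(),yy.ravel()],.016)[:,:2]-AX; r2=np.hypot(*g2.T).reshape(H.shape)
        ring=(rr>.075)&(rr<.135)
        for nm,m,z in(("teal",ring&(H>75)&(H<100)&(S>110)&(V>90),.067),("red",ring&((H<6)|(H>174))&(S>130)&(V>120),.067),("gold",ring&(H>12)&(H<32)&(S>60)&(V>120),.066),("arrow",(r2>.136)&(r2<.178)&(g2[:,0].reshape(H.shape)<-.08)&(H>5)&(H<28)&(S>140)&(V>150),.013)):
            if m.sum()<15: continue
            ce,a=cen(m); print(n,nm,ce.round(1),a,ang(plane(c,ce,z)[0]))
E
python3 - <<'E'
from h import *
look()
E
```

```text
top teal [347.3 200.7] 145 (262.8, 0.1063)
top gold [295.4 238.9] 146 (172.4, 0.1032)
side teal [285.6 238. ] 143 (263.0, 0.0982)
side red [308.9 198.8] 59 (356.9, 0.1082)
side gold [296.2 189.4] 131 (22.5, 0.1153)
side arrow [216.2 270.9] 192 (201.9, 0.1608)
```

```bash
python3 - <<'E'
from h import *
for phi in(72,80,86): go(phi,rate=.02)
manip.dwell(.2); look("4")
E
```

```text
72 12.73 [0.6018 0.024  0.05  ] F [ 0.6  0.4 -0.5]
80 13.25 [0.5946 0.0256 0.05  ] F [1.4 0.2 0.4]
86 13.68 [0.5891 0.0263 0.0499] F [0.9 1.  0.4]
top teal [345.7 182.5] 145 (285.8, 0.1059)
top red [289.2 147.6] 72 (14.8, 0.1134)
top gold [308.9 238.9] 67 (189.6, 0.1034)
side teal [303.1 230.2] 132 (288.6, 0.0996)
side red [297.2 190.4] 50 (19.8, 0.1118)
side gold [227.6 230.6] 127 (189.7, 0.1022)
side arrow [216.2 270.9] 192 (201.9, 0.1608)
```

View pics/side4.png

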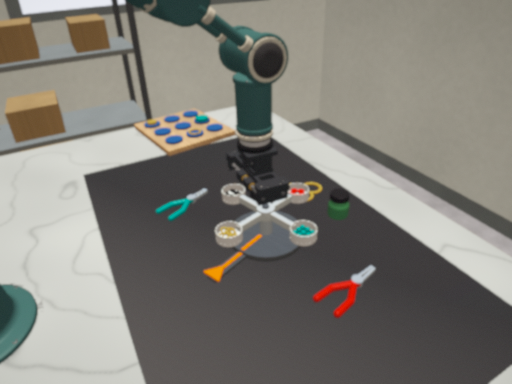

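```bash
python3 - <<'E'
from h import *
look(); manip.dwell(.1); look("5")
c=cams.capture("side"); cv2.imwrite("pics/z5.png",cv2.resize(c["image"][170:290,180:340],None,fx=4.5,fy=4.5,interpolation=2))
E
```

```text
top teal [345.7 182.5] 145 (285.8, 0.1059)
top red [289.4 147.8] 76 (14.7, 0.1129)
top gold [308.8 238.9] 66 (189.5, 0.1033)
side teal [303.1 230.2] 132 (288.6, 0.0996)
side red [297.1 190.4] 51 (19.9, 0.1116)
side gold [227.7 230.7] 129 (189.8, 0.1021)
side arrow [216.2 270.9] 192 (201.9, 0.1608)
top teal [345.7 182.5] 145 (285.8, 0.1059)
top red [289.1 148. ] 80 (15.1, 0.1127)
top gold [308.8 238.9] 66 (189.5, 0.1033)
side teal [303.1 230.2] 132 (288.6, 0.0996)
side red [297.1 190.4] 51 (19.9, 0.1116)
side gold [227.6 230.6] 129 (189.7, 0.1022)
side arrow [216.2 270.9] 192 (201.9, 0.1608)
```

View pics/z5.png

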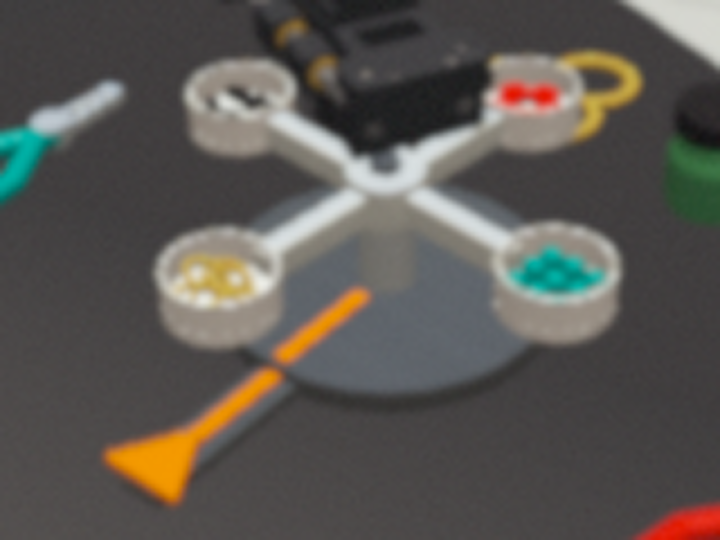

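View pics/top5.png

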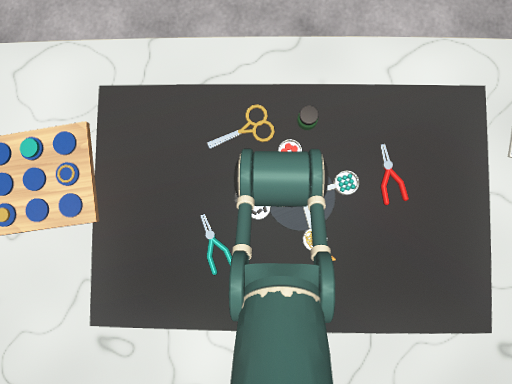

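The rotor is at rest. The teal cup seen from the top, at (346,182), puts the gold arm near 196° against a target of about 203°. I'll make a small last nudge, back off and lift clear for an unobstructed check.

```bash
python3 - <<'E'
from h import *
go(89,rate=.015);go(92,rate=.015); manip.dwell(.2); look()
go(75,rate=.04); go(65,rate=.04)
p,q=pose(65,.052,.2); manip.move_linear(p,rate=.12)
p,q=pose(65,.052,.25); 
manip.move_pose([.25,.55,.3],q)
look("6")
c=cams.capture("top"); o=measure(c); P=[]
for ce,a in o["cups"]:
    p=plane(c,ce,.082)[0]; P.append(p); print(ce.round(1),a,ang(p))
o=o["orange"]; ys,xs=np.nonzero(o); q=plane(c,np.c_[xs,ys],.0165)[:,:2]-AX
r=np.hypot(*q.T); th=np.degrees(np.arctan2(q[:,1],q[:,0]))%360
for a,b in((.035,.085),(.138,.175)):
    m=(r>a)&(r<b)&(q[:,0]<0); print(m.sum(),np.median(th[m]),np.mean(th[m]))
print(manip.state()["clock"])
E
```

```text
89 14.66 [0.5865 0.0265 0.05  ] F [ 1.1  1.  -0.5]
92 14.99 [0.5837 0.0265 0.05  ] F [ 0.2  0.8 -0.4]
top teal [344.4 178.2] 134 (291.3, 0.1064)
top red [284.8 150. ] 98 (20.7, 0.1111)
top gold [326.4 234.9] 12 (211.9, 0.1088)
top arrow [332.3 258.1] 18 (207.6, 0.1701)
side teal [306.4 227.9] 127 (294.7, 0.1006)
side red [293.6 189. ] 54 (25.1, 0.1119)
side gold [231.2 233.3] 127 (196.4, 0.1021)
side arrow [216.3 270.9] 193 (201.9, 0.1606)
75 15.82 [0.5987 0.0246 0.0497] F [-0.  -0.5 -0.1]
65 16.2 [0.6072 0.0216 0.0499] F [0.2 0.2 0.7]
top teal [344.5 178.1] 133 (291.4, 0.1065)
top red [285.  152.9] 164 (21.8, 0.1045)
top gold [318.  237.8] 168 (201.0, 0.1062)
top arrow [325.1 257.7] 155 (202.2, 0.1622)
side teal [306.5 227.9] 127 (294.7, 0.1007)
side red [293.5 188.9] 55 (25.3, 0.1122)
side gold [231.2 233.2] 128 (196.3, 0.1021)
side arrow [216.2 270.9] 192 (201.9, 0.1608)
[284.9 152.4] 397 (22.4, 0.1036)
[302.4 194.1] 211 (279.6, 0.0009)
[259.4 211.1] 423 (112.1, 0.1042)
[319.2 237.8] 442 (201.7, 0.1056)
0 nan nan
155 202.11859291571798 202.12959946200883
20.05
  return _methods._mean(a, axis=axis, dtype=dtype,
  ret = ret.dtype.type(ret / rcount)
```

View pics/top6.png

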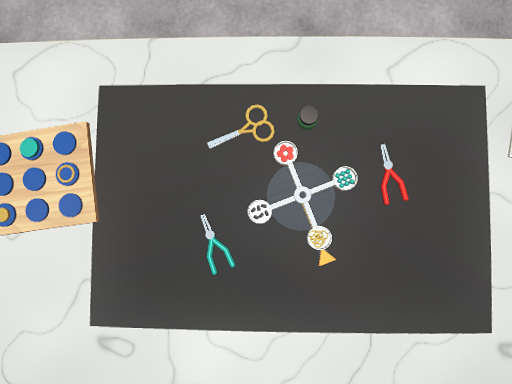

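The top view shows the gold cup at (319,238), directly in line with the arrow head at (327,258). The hub is still at (302,194), and the tools and jar are where they were.

```bash
python3 - <<'E'
from h import *
order.close_job(); print(manip.state()["clock"])
E
```

```text
the job is handed in; nothing more can be done
the job is handed in; nothing more can be done
```

I turned the carousel about 120° counter-clockwise by pushing the black-pieces arm with the shut fingertips. I finished with a small nudge, lifted clear and handed the job in at about 20 s; the interface gives no verdict.

**Alignment:** from the top camera after lifting clear, the gold cup's centre is at 201.7° and the other cups imply about 202°. The arrow is at 202–203.5°, so the cup is about 2–3 mm off, against the 16 mm allowed.

**Rotor at rest:** cup positions from before and after the arm withdrew agree to within about a pixel where the cup was in clear view.

**Stand and bystanders:** the hub moved less than 1 pixel. I checked the pliers, scissors and jar only by eye in the top view, and they look unmoved.

**Forces:** readings after each push step stayed around 2 N or less. I did not record the peaks during the moves.

**Disagreement:** the side camera put the centroid of the gold rings at 196° and the teal beads at 295°. Those two errors point opposite ways and come from looking obliquely into the cups, so I trusted the top view.

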